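Dispense a roll of tape from the bench-top stock wheel

ROBOT

A 6-joint arm with a two-finger parallel gripper is mounted at the origin on a cart in front of the work surface, level with it; the furniture and walls round the work are solid. World frame = base frame: x ahead of the robot, y to its left, z up, the work surface at z = 0. Lengths are in mm, angles in degrees, forces in N, time in s.
With the tool pointing down it reaches from about 350 to 850 mm from the base axis. Payload 8.1 kg.
Tool frame: the origin (TCP) lies midway between the tips of the shut fingers; the grasp point (between the pads) lies 19 mm behind it; z points along the fingers, y is the line along which they close (so a half turn about z gives the same grasp; the last joint's range is limited). The gripper opens to 85 mm and grips with 20 to 120 N. Pads are 22 mm wide; open, the fingers measure 114 mm over their backs; the gripper's body (76 mm by 85 mm) begins 54 mm behind the grasp point. The pads swing forward as they close: fully open they stand 13 mm farther back than shut.
Start: joints at [-76.513, 7.471, 85.268, -0, 87.261, -4.893], TCP at [189.216, -569.388, 231.292] pointing down, gripper open.
Joint ranges: [-169.43, 169.43], [-51.17, 129.36], [1.28, 143.12], [-76.62, 256.62], [0, 156.53], [-152.29, 152.29]. Speed limits (degrees/s): [136.94, 136.94, 159.86, 180, 180, 180].

INTERFACE

Orientations are given as [roll, pitch, yaw] about the fixed x, y, z axes, in that order (R = Rz(yaw) Ry(pitch) Rx(roll)).
In Python, from bench import r gives the robot as it stands. The module is installed in compiled form; this text tells all that it offers.
- The arm moves only by the tool jog_arm, never from a script. Its argument "rows" is a list of rows, each a list of 2 entries, a list of its own where there are three numbers: the shift along the tool's x, y, z in mm, then the turn, a rotation vector about the tool's x, y, z in rad. A call has 1 to 10 rows; each row is the pose to reach, as a shift and turn from the pose commanded when the call began, along the tool's axes at that moment; what a row does not reach only later rows make up. A row lasts 1/10 s, in which the tool goes at most 50 mm and 8.59 degrees, less where a joint would pass 70% of its speed; a pose out of reach is approached as far as the arm can. A call with a gripper value outside its range is refused whole. "grip" is the finger opening in mm, from 0 to 85.4, set as the call begins (left out, the last holds). The fingers move at their own pace and stop on an object; "force" is the grip in N (left out, the last holds). Time passes only in rows, so rows that repeat a pose let the fingers close. It gives the time, the measured TCP pose, the force, the opening and the grip force at its end, in the units of the state.
- r.sense(): the state, without advancing time (a new reading comes with each control period).
- r.snapshot(name): name is "side" or "top" or "wrist"; returns (picture, depth): 384x512x3 uint8, blue, green, red; 384x512 float32, mm along the optical axis (not along the pixel's ray), 0 where there is no reading.
- r.camera_params(name): a dict with "fx", "fy", "cx", "cy" (pixels), "pose" (4x4, takes a point from camera to world coordinates); the wrist camera has in their place "tool_from_camera" (4x4, takes a point from camera to tool coordinates, whose origin is the TCP and whose axes are the flange's). Camera axes: x right, y down, z forward; pixel columns grow to the right and rows downward; lengths in mm; the calibration is good to about 2 mm. A picture is of the moment at which its call begins: read the wrist's pose just before it. camera_params takes no time and is no camera call.
- r.hand_in(): hands the job in; it is judged then, once.
The state is a dict: "time": time; "joint_pos": joint angles; "qd": joint speeds; "joint_efforts": joint torques, N m; "tool_pos": TCP position; "tcp_rot": TCP orientation; "ft_force": force on the tool from outside, world axes, zero at the start; "wrist_torque": the same for the moment, N m; "finger_gap": finger opening in mm; "grip_force": force on a finger pad.
Only numpy, scipy, OpenCV 4.12 (cv2) and the standard library are available. Lean on these libraries where they do the work, as an engineer would, in place of code of your own. Each camera call takes 0.05 s, during which the arm holds its last target. There are 200 camera calls.

TASK

Dispense the roll of tape from the stock wheel. Turn the wheel, with the black bar grip at its middle, until the pocket with the tape sits squarely over the square drop hole at the low, near edge of the sloping deck and leave it at rest there; then press the side lever down so that the trap tips and the roll drops into the catch tray, and let the lever come back up so that the trap is shut again. Do not touch the stock in the wheel with the fingers; the wire spool stays in its pocket, and the other things on the bench stay where they are.

Things in the scene. Friction and masses are not known exactly. Their poses are not given: they have to be found in the camera images.
- dispenser: Fixed bench-top dispenser, 236 wide, 230 high: grey stand, 236x236 aluminium deck sloping 35 deg, low edge towards the robot. Origin: centre of its foot on the bench, 150 mm straight below the point where the wheel's axis meets the deck's surface; x to the back, y to its left, z up. Up the slope is (0.819, 0, 0.574), out of the deck (-0.574, 0, 0.819) in its frame.
- grip (a point): Middle of the black bar grip on the wheel's axis, 54 mm out from the deck. Bar 76 long, 18 wide, 30 deep (its outer face 12 mm above this point, wheel face 30 mm below it). y along the bar, x across it (towards the tape's pocket), z out of the deck along the axis. It turns the wheel: friction 0.12 N m, stays where left, turns either way.
- tape_pocket (a point): Centre of the pocket with the roll of tape, on the deck surface, 66 mm from the wheel's axis. The white wheel (212 across, 22 thick, just over the deck) has five equal round pockets of 69 mm right through it, 72 deg apart; the deck is their floor. The bar grip lies at right angles to the line from the axis to this pocket.
- spool_pocket (a point): Centre of the pocket with the wire spool, on the deck surface, 66 mm from the axis; 144 deg counter-clockwise from the tape's pocket, as seen looking at the wheel.
- drop_hole (a point): Centre of the square drop hole (74x74), on the deck surface, 66 mm straight down the slope from the wheel's axis; closed from below by the trap, flush with the deck. A pocket must be within about 3 deg of it for its roll to fall freely.
- wheel (a joint): Turn of the wheel since the start, rad, counter-clockwise positive as seen looking at the wheel; 0 at the start wherever the pockets are.
- trap (a joint): Trap and side lever, one piece: 0 shut, 0.7 rad right down. A spring closes it: about 3 N at the lever's end to begin with, 5 N when right down.
- lever_pad (a point): Centre of the black round bar (20 diameter, 36 long, along the dispenser's y) at the end of the lever, to the right of the deck (its y = -157 mm). The lever is 115 mm long from its shaft and points towards the robot, 20 deg above level when shut, 20 deg below level when right down: pressed from above, the pad goes down 79 mm on an arc.
- trap_hinge (a point): Centre of the pad's arc: the point on the shaft's axis (parallel to the dispenser's y) that has the same y in the dispenser's frame as the pad.
- tray (a point): Centre of the catch tray's floor under the deck, axes as the dispenser; inside 110 long (x), 106 wide (y), floor 6 mm above the bench, front lip 26 mm high.
- tape_roll: Roll of tape, a ring 62 across, 18 thick, loose in its pocket. Origin: centre of its underside.
- wire_spool: Wire spool, 50 across, 26 thick, loose in another pocket. Origin: centre of its underside.
- bowl: Black bowl of grit, 130 across, 50 high; stands by. Origin: centre of its underside.
- clamp: Black spring clamp, 105 long, lying by. Origin: centre of the underside.
- multimeter: Test meter, 132x70x37, lying by. Origin: centre of the underside.
- marker: Marker pen, 128 long, lying by. Origin: centre of the underside.
- parts_box: Compartment box, 151x74x34, standing by. Origin: centre of the underside.
Things that resemble listed ones, but are neither listed nor needed, are in the scene too. Leave any green look-alike of the tape_roll alone.

How it is judged:
By the outcome, as a careful person would: the job done as asked, in the order asked, and still so for the second after the job is handed in, with the robot touching nothing.
It also fails if it takes over 72 s, if anything falls off the work surface, if the arm or the gripper's body presses on something with over 40 N, if the wrist force passes 120 N, or if a joint passes its speed limit or range.

## Working session

There is one attempt and no reset: what is moved stays moved. The work goes in short steps, Python scripts to look and compute and a tool call to move; the robot and the scene stay as the last step left them, time stands still between calls to the robot, and variables do not carry over. Pictures are saved under pics/ and viewed, at most 10 in all, crops included, and the job is handed in when it is done.

Besides the shell and the picture viewer there is one more tool, called after "Call:" by a JSON object that holds its "op" and its "data", one argument or row to a line. jog_arm: Moves the arm, as the interface text tells. Its arguments: {"type":"object","properties":{"rows":{"type":"array"},"grip":{"type":"number"},"force":{"type":"number"}},"required":["rows"]}

```bash
mkdir -p pics
cat > h.py <<'E'
import numpy as np, cv2
from bench import r
from scipy.spatial.transform import Rotation as R
def grab(n):
    s=r.sense(); im,d=r.snapshot(n); c=r.camera_params(n)
    if n=="wrist":
        T=np.eye(4); T[:3,:3]=R.from_euler('xyz',s['tcp_rot'],degrees=True).as_matrix(); T[:3,3]=s['tool_pos']
        P=T@c['tool_from_camera']
    else: P=c['pose']
    return im,d,c,np.array(P)
def cloud(d,c,P):
    v,u=np.mgrid[:d.shape[0],:d.shape[1]]
    X=np.stack([(u-c['cx'])/c['fx']*d,(v-c['cy'])/c['fy']*d,d],-1)
    return X@P[:3,:3].T+P[:3,3]
E
python3 - <<'E'
from h import *
print(r.sense())
for n in("side","top"):
    im,d,c,P=grab(n); cv2.imwrite(f"pics/{n}0.png",im); np.savez(f"{n}0.npz",im=im,d=d,P=P,k=[c[k] for k in("fx","fy","cx","cy")]); print(n,P.round(3).tolist(),c['fx'])
E
```

```text
{'time': 0.0, 'joint_pos': array([-7.65128970e+01,  7.51560010e+00,  8.53305411e+01,  8.62816981e-04,
        8.72616505e+01, -4.89426377e+00]), 'qd': array([ 0.04001743,  0.01694949,  0.07509172,  0.04833233,  0.07789701,
       -0.13844571]), 'joint_efforts': array([-6.93983820e-04, -5.69394743e+01, -5.00555634e+01, -4.45012176e-05,
        1.47781981e-02, -1.42669620e-06]), 'tool_pos': array([ 189.08769997, -568.83607053,  230.22721493]), 'tcp_rot': array([-1.79892675e+02, -1.00550875e-02,  1.83813153e+01]), 'ft_force': array([-0.10300944,  0.00291107, -0.14304308]), 'wrist_torque': array([ 0.05940869, -0.03342141, -0.04298435]), 'grip_force': 0.0, 'finger_gap': 85.12197888100887}
side [[-0.148, -0.414, 0.898, -1149.783], [-0.989, 0.073, -0.129, 191.679], [-0.012, -0.907, -0.42, 920.309], [0.0, 0.0, 0.0, 1.0]] 482.2204949871583
top [[0.025, -0.985, 0.173, 291.798], [-0.999, -0.028, -0.016, -38.5], [0.02, -0.172, -0.985, 1524.81], [0.0, 0.0, 0.0, 1.0]] 441.59462712670074
```

```bash
sleep 4; python3 -c "
import cv2,numpy as np
a=cv2.imread('pics/side0.png');b=cv2.imread('pics/top0.png')
cv2.imwrite('pics/both.png',cv2.resize(np.vstack([a,b]),(0,0),fx=.78,fy=.78))"
```

```text
(no output)
```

View pics/side0.png

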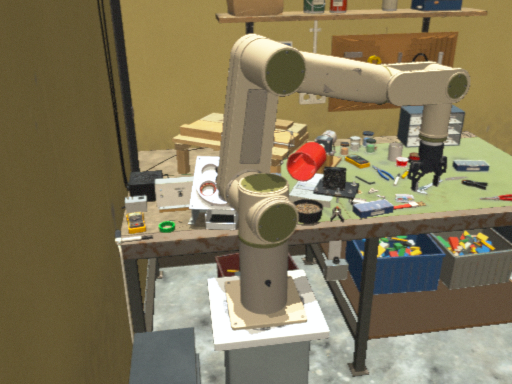

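View pics/top0.png

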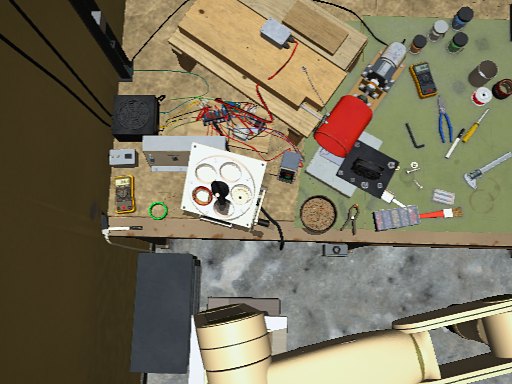

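The top view shows the dispenser at about (224,187). An orange ring lies in a pocket at (203,196), and there is another item at (241,194). The green look-alike ring is on the bench at (158,211), the lever is at (263,215), and the bowl (319,213) and clamp (352,217) are to the right. I choose the orange ring in the wheel and will check it in a crop.

Run:
```python
from h import *
z=np.load("top0.npz");im=z['im'];d=z['d'];c=dict(zip(("fx","fy","cx","cy"),z['k']))
W=cloud(d,c,z['P'])
cv2.imwrite("pics/crop1.png",cv2.resize(im[130:250,165:325],None,fx=5,fy=5,interpolation=cv2.INTER_CUBIC))
hsv=cv2.cvtColor(im,cv2.COLOR_BGR2HSV)
# white wheel/deck points -> plane
roi=np.zeros(d.shape,bool); roi[140:232,178:270]=1
m=roi&(hsv[...,2]>170)&(hsv[...,1]<60)&(d>0)
p=W[m]
rng=np.random.default_rng(0);best=None
for _ in range(500):
    a=p[rng.choice(len(p),3,False)];n=np.cross(a[1]-a[0],a[2]-a[0]);
    if np.linalg.norm(n)<1:continue
    n/=np.linalg.norm(n); n*=np.sign(n[2]); k=abs((p-a[0])@n)<2.5
    if best is None or k.sum()>best[0]: best=(k.sum(),n,a[0],k)
q=p[best[3]];ctr=q.mean(0);n=np.linalg.svd(q-ctr,full_matrices=False)[2][2];n*=np.sign(n[2])
print(len(p),best[0],n,np.degrees(np.arccos(n[2])),np.degrees(np.arctan2(-n[1],-n[0])),ctr, np.ptp(q,axis=0))
for (u,v) in [(203,196),(241,194),(220,190),(262,215),(224,187),(158,211),(319,213),(256,220),(266,207)]: print(u,v,W[v,u].round(1),hsv[v,u],(W[v,u]-ctr)@n)
```

```text
4842 1566 [-0.56016646  0.14040878  0.81639385] 35.27458379896372 -14.07158420692749 [578.53515342  57.41104508 163.66251482] [240.07241237 272.88501335 140.42684645]
203 196 [531.7 126.7 117.1] [ 51   7 246] -2.015314297239989
241 194 [531.6   2.7 174.3] [ 65   6 247] 27.294513715906696
220 190 [537.6  66.2 199.9] [ 0  0 12] 53.79596833304861
262 215 [490.4 -67.5   0.9] [ 20  89 170] -101.0061369853417
224 187 [550.8  55.7 181.4] [165  20  25] 29.75746165120914
158 211 [494.3 293.4   0.5] [ 20  89 175] -52.920493101362354
319 213 [ 497.8 -260.6   37.8] [ 18 134 133] -102.21313289906189
256 220 [449.1 -46.  197. ] [ 83   4 255] 85.1951306401304
266 207 [518.9 -80.7   0.8] [ 20  88 145] -118.91430863947627
```

View pics/crop1.png

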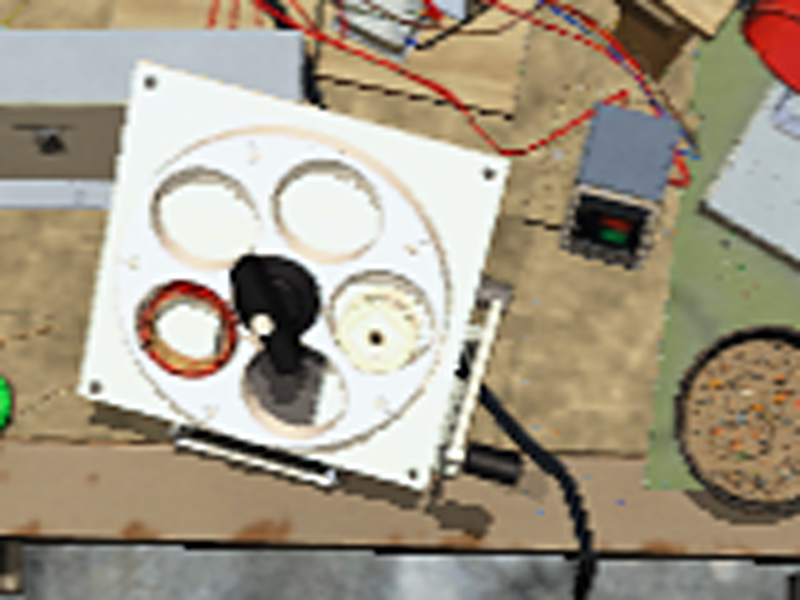

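The crop shows the orange-red ring (the tape) in the left pocket at crop (187,328). The white wire spool is at (380,325), the black bar grip is around (275,300), and the black lever pad is at (490,463). The choice is confirmed. Next I compute the dispenser frame.

```bash
cat > geo.py <<'E'
from h import *
def frame(yaw):
    a=np.radians(yaw); X=np.array([np.cos(a),np.sin(a),0]);Y=np.array([-np.sin(a),np.cos(a),0]);Z=np.array([0,0,1.])
    t=np.radians(35); return X,Y,Z, np.cos(t)*X+np.sin(t)*Z, -np.sin(t)*X+np.cos(t)*Z
def rays(px,c,P,n,p0):  # pixels -> plane through p0 with normal n
    px=np.atleast_2d(px).astype(float)
    dr=np.stack([(px[:,0]-c['cx'])/c['fx'],(px[:,1]-c['cy'])/c['fy'],np.ones(len(px))],-1)@P[:3,:3].T
    o=P[:3,3]; return o+dr*(((p0-o)@n)/(dr@n))[:,None]
def circ(xy):
    A=np.c_[2*xy,np.ones(len(xy))];s=np.linalg.lstsq(A,(xy**2).sum(1),rcond=None)[0]
    return s[:2],np.sqrt(s[2]+s[:2]@s[:2])
E
python3 - <<'E'
from geo import *
z=np.load("top0.npz");im=z['im'];d=z['d'];P=z['P'];c=dict(zip(("fx","fy","cx","cy"),z['k']))
W=cloud(d,c,P); hsv=cv2.cvtColor(im,cv2.COLOR_BGR2HSV)
n0=np.array([-.5602,.1404,.8164]);p0=np.array([578.5,57.4,163.7])
X,Y,Z,U,N=frame(-14.07)
h=(W-p0)@N
roi=np.zeros(d.shape,bool); roi[140:240,178:272]=1
white=(hsv[...,2]>150)&(hsv[...,1]<70)
print(np.histogram(h[roi&white],bins=np.arange(-10,80,4)))
body=roi&(h>-5)&(h<30)&white
body=cv2.morphologyEx(body.astype(np.uint8),cv2.MORPH_OPEN,np.ones((5,5)))
cs=max(cv2.findContours(body,0,1)[0],key=cv2.contourArea)[:,0]
q=rays(cs,c,P,N,p0); ab=np.c_[(q-p0)@U,(q-p0)@Y].astype(np.float32)
rc=cv2.minAreaRect(ab);print("deck rect",rc)
C=p0+rc[0][0]*U+rc[0][1]*Y; print("deck centre",C)
dev=W-C
wh=roi&(h>18)&(h<30)&(np.hypot(dev@U,dev@Y)<125)
print("wheel h",np.median(h[wh]),wh.sum())
a=(dev@U)[wh];b=(dev@Y)[wh];hull=cv2.convexHull(np.c_[a,b].astype(np.float32))
print("wheel circ",cv2.minEnclosingCircle(hull),circ(hull[:,0]))
bar=roi&(h>44)&(h<75)&(np.hypot(dev@U,dev@Y)<60)
pts=np.c_[(dev@U)[bar],(dev@Y)[bar]]
if len(pts)>5: print("bar",bar.sum(),np.median(h[bar]),cv2.minAreaRect(pts.astype(np.float32)),np.linalg.svd(pts-pts.mean(0))[2][0])
red=roi&((hsv[...,0]<12)|(hsv[...,0]>172))&(hsv[...,1]>90)&(hsv[...,2]>60)
v,u=np.nonzero(red); q=rays(np.c_[u,v],c,P,N,C+12*N); ab=np.c_[(q-C)@U,(q-C)@Y]
k=np.hypot(*(ab-np.median(ab,0)).T)<45; print("tape",k.sum(),cv2.minEnclosingCircle(ab[k].astype(np.float32)),circ(cv2.convexHull(ab[k].astype(np.float32))[:,0]))
# lever pad : black blob
blk=np.zeros(d.shape,bool);blk[216:230,255:272]=1;blk&=(hsv[...,2]<60)
v,u=np.nonzero(blk);print("pad px",u.min(),u.max(),v.min(),v.max(),u.mean(),v.mean())
w=W[blk];print(np.c_[u,v,w.round(0)][::6].astype(int).tolist())
E
```

```text
(array([  30,  510, 1356,  642,  107,   76,   90,  434,  789,  274,   28,
          3,    2,    5,    4,    2,    2,    4,    9,    9,    5,    3]), array([-10,  -6,  -2,   2,   6,  10,  14,  18,  22,  26,  30,  34,  38,
        42,  46,  50,  54,  58,  62,  66,  70,  74,  78]))
deck rect ((-23.788528442382812, 2.259521484375), (237.9669647216797, 236.1114959716797), 0.25885292887687683)
deck centre [560.14748772  64.32902311 150.05546063]
wheel h 23.608712157566124 1638
wheel circ ((-0.15300677716732025, -0.7936472296714783), 107.69037628173828) (array([ 0.00069924, -0.2963117 ]), np.float64(106.25729505359242))
bar 171 64.03978113113764 ((0.8512020111083984, -0.578582763671875), (75.0116958618164, 19.771133422851562), 37.10163116455078) [-0.78558216 -0.61875735]
tape 68 ((-41.70989227294922, 51.157066345214844), 31.684553146362305) (array([-42.51777413,  51.42198632]), np.float64(29.710637713019093))
pad px 257 271 216 226 264.25 221.22222222222223
[[266, 216, 485, -81, 17], [269, 217, 482, -91, 15], [259, 219, 452, -55, 203], [271, 219, 475, -98, 16], [263, 220, 449, -67, 202], [271, 220, 473, -99, 11], [266, 221, 446, -76, 203], [260, 222, 443, -58, 202], [259, 223, 440, -55, 204], [259, 224, 437, -55, 198], [265, 224, 437, -73, 207], [265, 225, 434, -73, 205]]
```

```bash
cat >> geo.py <<'E'
C=np.array([560.15,64.33,150.05]);X,Y,Z,U,N=frame(-14.0)
def M(z,y):
    z=z/np.linalg.norm(z); x=np.cross(y,z); x/=np.linalg.norm(x); return np.c_[x,np.cross(z,x),z]
def goto(p,Rt):
    s=r.sense();R0=R.from_euler('xyz',s['tcp_rot'],degrees=True)
    print("shift",R0.inv().apply(p-s['tool_pos']).round(1).tolist(),"turn",(R0.inv()*R.from_matrix(Rt)).as_rotvec().round(3).tolist(),"t",s['time'],"J",s['joint_pos'].round(0).tolist(),'F',s['ft_force'].round(1))
def barR(deg): # tool y at in-plane angle deg from U
    a=np.radians(deg); return M(-N,np.cos(a)*U+np.sin(a)*Y)
E
python3 -c "
from geo import *
goto(C+150*N,barR(-52))"
```

```text
shift [479.1, -530.1, -41.6] turn [-0.354, 0.499, -0.095] t 0.1 J [-77.0, 8.0, 85.0, -0.0, 87.0, -5.0] F [-1.  -0.6 -0.5]
```

Call:
{"op": "jog_arm", "data": {
  "rows": [
    [[45,-50,-4],[-0.03,0.04,-0.01]],
    [[90,-100,-8],[-0.07,0.1,-0.02]],
    [[120,-133,-10],[-0.1,0.14,-0.03]],
    [[150,-166,-13],[-0.12,0.17,-0.03]],
    [[180,-199,-16],[-0.14,0.2,-0.04]],
    [[210,-232,-18],[-0.17,0.23,-0.05]],
    [[240,-266,-21],[-0.19,0.26,-0.05]],
    [[270,-299,-23],[-0.21,0.29,-0.06]],
    [[300,-332,-26],[-0.23,0.32,-0.06]],
    [[320,-354,-28],[-0.24,0.34,-0.065]]
  ],
  "grip": 50
}}

```text
time: 1.1
tool_pos: [392.6, -134.2, 257.9]
tcp_rot: [165.8, -18.3, 24.5]
ft_force: [-0.7, -0.6, 1.5]
finger_gap: 49.7
grip_force: 0.0
```

```bash
python3 -c "
from geo import *
goto(C+150*N,barR(-52))"
```

```text
shift [163.7, -169.0, -3.2] turn [-0.124, 0.168, -0.03] t 1.1 J [-32.0, -51.0, 130.0, 7.0, 79.0, 36.0] F [-0.7 -0.6  1.5]
```

Call:
{"op": "jog_arm", "data": {
  "rows": [
    [[30,-30,0],[-0.01,0.02,0]],
    [[60,-60,0],[-0.03,0.04,-0.01]],
    [[90,-90,0],[-0.05,0.07,-0.01]],
    [[120,-120,-1],[-0.08,0.11,-0.02]],
    [[145,-148,-2],[-0.1,0.14,-0.02]],
    [[163,-168,-3],[-0.12,0.165,-0.03]],
    [[163.7,-169,-3.2],[-0.124,0.168,-0.03]],
    [[163.7,-169,-3.2],[-0.124,0.168,-0.03]],
    [[163.7,-169,-3.2],[-0.124,0.168,-0.03]]
  ]
}}

```text
time: 2.0
tool_pos: [476.4, 81.4, 274.4]
tcp_rot: [156.5, -26.8, 29.6]
ft_force: [0.9, -0.8, 0.3]
finger_gap: 50.0
grip_force: 0.0
```

Run:
```python
from geo import *
goto(C+150*N,barR(-52));goto(C+37*N,barR(-52))
im,d,c,P=grab("wrist");cv2.imwrite("pics/w1.png",im);np.savez("w1.npz",im=im,d=d,P=P,k=[c[k] for k in("fx","fy","cx","cy")])
```

```text
shift [1.1, -3.7, 0.8] turn [0.004, 0.001, -0.0] t 2.0 J [16.0, -44.0, 129.0, -19.0, 65.0, 86.0] F [ 0.9 -0.8  0.3]
shift [1.2, -4.2, 113.8] turn [0.004, 0.001, -0.0] t 2.0 J [16.0, -44.0, 129.0, -19.0, 65.0, 86.0] F [ 0.9 -0.8  0.3]
```

View pics/w1.png

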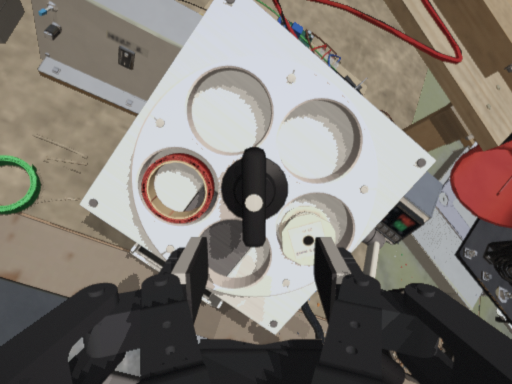

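The wrist view shows the bar grip at about (254,197), lying straight across the closing direction. The tape is at (178,188), the spool at (310,237) and the green look-alike off to the left at (15,185). Next I measure the bar from this view.

Run:
```python
from geo import *
z=np.load("w1.npz");im=z['im'];d=z['d'];P=z['P'];c=dict(zip(("fx","fy","cx","cy"),z['k']))
W=cloud(d,c,P);h=(W-C)@N;a=(W-C)@U;b=(W-C)@Y
hsv=cv2.cvtColor(im,cv2.COLOR_BGR2HSV)
k=(h>58)&(h<74)&(np.hypot(a,b)<50)&(d>0); k[265:]=0
pts=np.c_[a[k],b[k]].astype(np.float32); print(k.sum(),np.median(h[k]),cv2.minAreaRect(pts),np.linalg.svd(pts-pts.mean(0),full_matrices=False)[2][0],pts.mean(0))
k=(h>18)&(h<30)&(np.hypot(a,b)<112)&(hsv[...,2]>120)&(hsv[...,1]<60);k[235:]=0
print("wheel h",np.median(h[k]))
# fit plane yaw
q=W[k];n=np.linalg.svd(q-q.mean(0),full_matrices=False)[2][2];n*=np.sign(n[2]);print(n,N)
red=((hsv[...,0]<14)|(hsv[...,0]>172))&(hsv[...,1]>110); red[:140]=0;red[235:]=0;red[:,:125]=0;red[:,225:]=0
cs=cv2.convexHull(np.argwhere(red)[:,::-1].astype(np.int32))[:,0]
q=rays(cs,c,P,N,C+18*N);ab=np.c_[(q-C)@U,(q-C)@Y];m=circ(ab);print("tape",m,np.degrees(np.arctan2(m[0][1],m[0][0])))
```

```text
2276 66.08733212871618 ((-0.5615139007568359, 1.040334701538086), (74.47345733642578, 17.814403533935547), 38.213016510009766) [-0.7886468  -0.61484647] [1.1646448 1.9120957]
wheel h 24.841875139373013
[-0.55516976  0.14030802  0.81981717] [-0.55653876  0.1387607   0.81915204]
tape (array([-43.83553986,  52.24056148]), np.float64(31.51478473386791)) 130.00032437113694
```

Call:
{"op": "jog_arm", "data": {
  "rows": [
    [[1,-4,10],[0.004,0,0]],
    [[1.2,-4.2,35],[0.004,0,0]],
    [[1.2,-4.2,60],[0.004,0,0]],
    [[1.2,-4.2,80],[0.004,0,0]],
    [[1.2,-4.2,95],[0.004,0,0]],
    [[1.2,-4.2,106],[0.004,0,0]],
    [[1.2,-4.2,112],[0.004,0,0]],
    [[1.2,-4.2,113.5],[0.004,0,0]],
    [[1.2,-4.2,113.5],[0.004,0,0]],
    [[1.2,-4.2,113.5],[0.004,0,0]]
  ]
}}

```text
time: 3.05
tool_pos: [540.0, 70.6, 181.9]
tcp_rot: [156.7, -27.0, 29.7]
ft_force: [-0.9, -0.7, -0.7]
finger_gap: 50.1
grip_force: 0.0
```

```bash
python3 -c "
from geo import *
goto(C+37*N,barR(-52))"
```

```text
shift [-1.5, 0.3, 1.1] turn [0.0, -0.002, -0.0] t 3.05 J [12.0, -29.0, 129.0, -19.0, 49.0, 86.0] F [-0.9 -0.7 -0.7]
```

Close on the bar.

Call:
{"op": "jog_arm", "data": {
  "rows": [
    [[-1.5,0.3,1],[0,0,0]],
    [[-1.5,0.3,1],[0,0,0]],
    [[-1.5,0.3,1],[0,0,0]],
    [[-1.5,0.3,1],[0,0,0]],
    [[-1.5,0.3,1],[0,0,0]],
    [[-1.5,0.3,1],[0,0,0]],
    [[-1.5,0.3,1],[0,0,0]],
    [[-1.5,0.3,1],[0,0,0]]
  ],
  "grip": 0,
  "force": 40
}}

```text
time: 3.85
tool_pos: [538.9, 70.2, 179.7]
tcp_rot: [156.8, -26.9, 29.7]
ft_force: [-6.8, 4.6, 3.5]
finger_gap: 17.3
grip_force: 39.7
```

```bash
python3 -c "
from geo import *
goto(C+37*N,barR(-52));goto(C+37*N,barR(0))"
```

```text
shift [0.5, 1.1, -0.0] turn [-0.001, -0.001, -0.0] t 3.85 J [11.0, -29.0, 130.0, -19.0, 49.0, 86.0] F [-6.8  4.6  3.5]
shift [0.5, 1.1, -0.0] turn [-0.001, -0.002, -0.908] t 3.85 J [11.0, -29.0, 130.0, -19.0, 49.0, 86.0] F [-6.8  4.6  3.5]
```

Call:
{"op": "jog_arm", "data": {
  "rows": [
    [[0,0,0],[0,0,-0.03]],
    [[0,0,0],[0,0,-0.08]],
    [[0,0,0],[0,0,-0.14]],
    [[0,0,0],[0,0,-0.2]],
    [[0,0,0],[0,0,-0.26]],
    [[0,0,0],[0,0,-0.32]],
    [[0,0,0],[0,0,-0.38]],
    [[0,0,0],[0,0,-0.42]],
    [[0,0,0],[0,0,-0.45]],
    [[0,0,0],[0,0,-0.45]]
  ]
}}

```text
time: 4.85
tool_pos: [538.8, 70.4, 179.6]
tcp_rot: [147.9, -14.7, 54.1]
ft_force: [-8.8, 5.5, 4.9]
finger_gap: 17.4
grip_force: 39.8
```

Call:
{"op": "jog_arm", "data": {
  "rows": [
    [[0,0,0],[0,0,-0.03]],
    [[0,0,0],[0,0,-0.08]],
    [[0,0,0],[0,0,-0.14]],
    [[0,0,0],[0,0,-0.2]],
    [[0,0,0],[0,0,-0.26]],
    [[0,0,0],[0,0,-0.32]],
    [[0,0,0],[0,0,-0.38]],
    [[0,0,0],[0,0,-0.43]],
    [[0,0,0],[0,0,-0.457]],
    [[0,0,0],[0,0,-0.457]]
  ]
}}

```text
time: 5.85
tool_pos: [538.6, 70.5, 179.4]
tcp_rot: [145.0, -0.1, 76.1]
ft_force: [-10.9, 7.0, 4.6]
finger_gap: 17.8
grip_force: 40.1
```

Run:
```python
from geo import *
goto(C+37*N,barR(0))
im,d,c,P=grab("wrist");cv2.imwrite("pics/w2.png",im)
```

```text
shift [-0.8, 1.5, -0.1] turn [-0.001, -0.002, 0.0] t 5.85 J [11.0, -29.0, 130.0, -19.0, 49.0, 34.0] F [-10.9   7.    4.6]
```

View pics/w2.png

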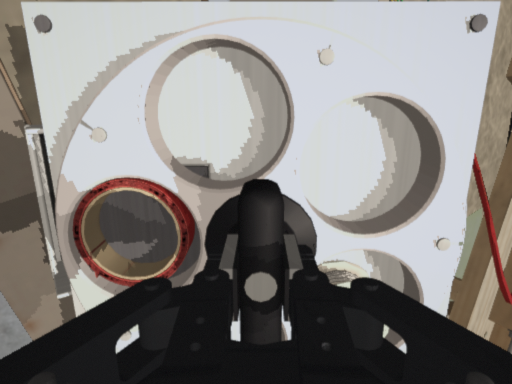

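The wrist view shows the wheel turned, with the tape now at (135,232) straight downslope (left). The drop hole's corner is visible at (195,172). Now I release, retreat and measure.

Call:
{"op": "jog_arm", "data": {
  "rows": [
    [[0,0,0],[0,0,0]],
    [[0,0,0],[0,0,0]],
    [[0,0,0],[0,0,0]],
    [[0,0,0],[0,0,0]],
    [[0,0,0],[0,0,0]]
  ],
  "grip": 45
}}

```text
time: 6.4
tool_pos: [539.2, 69.3, 179.6]
tcp_rot: [145.0, -0.0, 76.0]
ft_force: [0.0, -0.4, 0.1]
finger_gap: 45.1
grip_force: 0.0
```

Call:
{"op": "jog_arm", "data": {
  "rows": [
    [[0,0,-5],[0,0,0]],
    [[0,0,-20],[0,0,0]],
    [[0,0,-45],[0,0,0]],
    [[0,0,-70],[0,0,0]],
    [[0,0,-95],[0,0,0]],
    [[0,0,-110],[0,0,0]],
    [[0,0,-112],[0,0,0]],
    [[0,0,-112],[0,0,0]]
  ]
}}

```text
time: 7.2
tool_pos: [477.0, 85.0, 271.7]
tcp_rot: [144.9, -0.1, 76.0]
ft_force: [0.1, 0.2, -0.3]
finger_gap: 45.2
grip_force: 0.0
```

```bash
cat > meas.py <<'E'
from geo import *
import sys
im,d,c,P=grab("wrist");cv2.imwrite(f"pics/{sys.argv[1]}.png",im)
W=cloud(d,c,P);h=(W-C)@N;a=(W-C)@U;b=(W-C)@Y
hsv=cv2.cvtColor(im,cv2.COLOR_BGR2HSV)
k=(h>58)&(h<74)&(np.hypot(a,b)<50)&(d>0); k[265:]=0
pts=np.c_[a[k],b[k]].astype(np.float32); print(k.sum(),np.median(h[k]),cv2.minAreaRect(pts),np.linalg.svd(pts-pts.mean(0),full_matrices=False)[2][0])
red=((hsv[...,0]<14)|(hsv[...,0]>172))&(hsv[...,1]>110)&(np.hypot(a,b)<115)
if red.sum()>100:
    cs=cv2.convexHull(np.argwhere(red)[:,::-1].astype(np.int32))[:,0]
    q=rays(cs,c,P,N,C+18*N);m=circ(np.c_[(q-C)@U,(q-C)@Y]);print("tape",m)
# wheel-face edges of empty pockets
for ang in (36,108,-108):
    ctr=C+24*N+66*(np.cos(np.radians(ang))*U+np.sin(np.radians(ang))*Y)
    aa=(ctr-C)@U;bb=(ctr-C)@Y
    t=(h>20)&(h<29)&(np.hypot(a-aa,b-bb)<46)
    hole=(~t)&(d>0)&(np.hypot(a-aa,b-bb)<60)
# overall deck rect axis from deck (h~0, outside wheel)
dk=(abs(h)<4)&(np.hypot(a,b)>108)&(hsv[...,2]>100)&(hsv[...,1]<60)
pt=np.c_[a[dk],b[dk]].astype(np.float32);pt=pt[(abs(pt)<125).all(1)];print("deck",cv2.minAreaRect(pt))
goto(C+150*N,barR(0))
E
python3 meas.py w3
```

```text
2312 66.04692721339416 ((-0.8911333084106445, 0.93572998046875), (74.73580169677734, 17.703994750976562), 89.43810272216797) [-0.00490889 -0.99998796]
tape (array([ 52.9365455 , -68.15166399]), np.float64(166.77539238298223))
deck ((-0.9625473022460938, -2.40008544921875), (237.24761962890625, 241.75413513183594), 0.15229195356369019)
shift [0.3, 1.1, -1.9] turn [0.0, -0.0, -0.0] t 7.25 J [17.0, -44.0, 129.0, -19.0, 65.0, 34.0] F [-0.2  0.1  0.2]
```

View pics/w3.png

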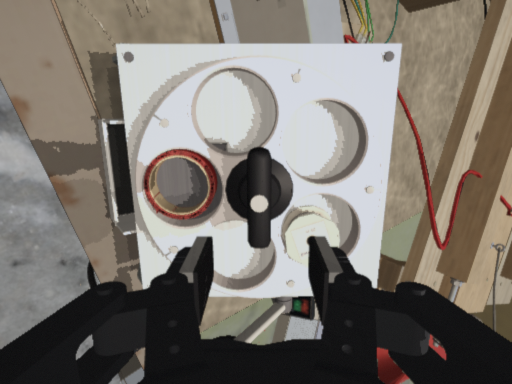

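The wrist view shows the bar (259,197) parallel to the deck's edges, within about 0.5 deg. The tape is squarely downslope at (181,186), and the spool is still in its pocket at (312,235). Next I go above the lever pad with the fingers shut and pointing down.

```bash
cat >> geo.py <<'E'
def pad(z,x=-86,y=-160): p=C+x*X+y*Y; p[2]=z; goto(p,M(-Z,X))
E
python3 -c "
from geo import *
pad(255)"
```

```text
shift [-159.7, -9.1, 12.7] turn [0.611, -0.001, -0.0] t 7.25 J [17.0, -44.0, 129.0, -19.0, 65.0, 34.0] F [-0.2  0.1  0.2]
```

Call:
{"op": "jog_arm", "data": {
  "rows": [
    [[-15,0,-5],[0.05,0,0]],
    [[-40,-2,-5],[0.14,0,0]],
    [[-65,-3,0],[0.24,0,0]],
    [[-90,-5,5],[0.34,0,0]],
    [[-115,-7,8],[0.44,0,0]],
    [[-140,-8,11],[0.53,0,0]],
    [[-155,-9,12],[0.59,0,0]],
    [[-159.7,-9.1,12.7],[0.611,0,0]],
    [[-159.7,-9.1,12.7],[0.611,0,0]],
    [[-159.7,-9.1,12.7],[0.611,0,0]]
  ],
  "grip": 0
}}

```text
time: 8.25
tool_pos: [437.9, -69.5, 254.8]
tcp_rot: [180.0, -0.1, 76.0]
ft_force: [0.5, 0.7, 0.1]
finger_gap: 0.1
grip_force: 0.0
```

Run:
```python
from geo import *
pad(215);pad(125)
im,d,c,P=grab("wrist");t,dt,ct,Pt=grab("top")
cv2.imwrite("pics/w4.png",np.hstack([cv2.resize(im,(400,300)),cv2.resize(t[150:240,175:295],(400,300),interpolation=cv2.INTER_CUBIC)]))
W=cloud(d,c,P)-C; xd=W@X;yd=W@Y;z=W[...,2]+C[2];v=cv2.cvtColor(im,cv2.COLOR_BGR2HSV)[...,2]
k=(v<70)&(d>0)&(yd<-136)&(yd>-180)&(xd>-110)&(xd<-50)&(z>165)&(z<212)
if k.any(): print(k.sum(),[np.percentile(q[k],[1,50,99]).round(1).tolist() for q in(xd,yd,z)])
```

```text
shift [-0.6, 0.2, 39.8] turn [0.0, -0.001, 0.0] t 8.25 J [-16.0, -18.0, 107.0, 0.0, 91.0, -2.0] F [0.5 0.7 0.1]
shift [-0.6, 0.2, 129.8] turn [0.0, -0.001, 0.0] t 8.25 J [-16.0, -18.0, 107.0, 0.0, 91.0, -2.0] F [0.5 0.7 0.1]
1525 [[-92.0, -82.4, -72.9], [-171.4, -154.0, -139.0], [196.0, 203.7, 206.2]]
```

View pics/w4.png

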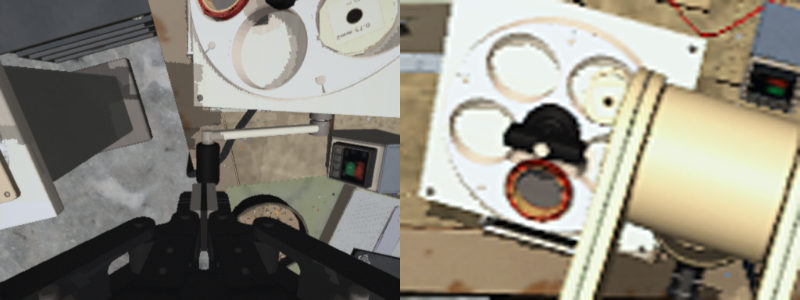

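The left half shows the pad at (207,163), in line with the shut fingers. The right half shows the tape pocket at (538,190), straight downslope of the bar. Press down.

Call:
{"op": "jog_arm", "data": {
  "rows": [
    [[-0.6,0.2,12],[0,0,0]],
    [[-0.6,0.2,28],[0,0,0]],
    [[-0.6,0.2,42],[0,0,0]],
    [[-0.6,0.2,52],[0,0,0]],
    [[-0.6,0.2,62],[0,0,0]],
    [[-0.6,0.2,72],[0,0,0]],
    [[-0.6,0.2,82],[0,0,0]],
    [[-0.6,0.2,92],[0,0,0]],
    [[-0.6,0.2,102],[0,0,0]],
    [[-0.6,0.2,110],[0,0,0]]
  ],
  "force": 40
}}

```text
time: 9.35
tool_pos: [438.6, -70.8, 144.9]
tcp_rot: [179.9, -0.0, 76.0]
ft_force: [-0.1, 0.9, 5.2]
finger_gap: -0.1
grip_force: 2.4
```

```bash
python3 -c "
from geo import *
pad(126)"
```

```text
shift [0.5, -0.7, 18.9] turn [0.001, -0.001, -0.0] t 9.35 J [-16.0, -14.0, 115.0, 0.0, 79.0, -2.0] F [-0.1  0.9  5.2]
```

Call:
{"op": "jog_arm", "data": {
  "rows": [
    [[0,0,6],[0,0,0]],
    [[0,0,12],[0,0,0]],
    [[0,0,16],[0,0,0]],
    [[0,0,18],[0,0,0]],
    [[0,0,18],[0,0,0]],
    [[0,0,18],[0,0,0]],
    [[0,0,18],[0,0,0]],
    [[0,0,18],[0,0,0]],
    [[0,0,18],[0,0,0]],
    [[0,0,18],[0,0,0]]
  ]
}}

```text
time: 10.35
tool_pos: [440.3, -71.2, 128.9]
tcp_rot: [179.7, -0.0, 76.0]
ft_force: [4.4, -0.2, 5.8]
finger_gap: 0.1
grip_force: 3.1
```

Run:
```python
from geo import *
pad(126)
im,d,c,P=grab("wrist");t,dt,ct,Pt=grab("top")
cv2.imwrite("pics/w5.png",np.hstack([cv2.resize(im,(400,300)),cv2.resize(t[150:240,175:295],(400,300),interpolation=cv2.INTER_CUBIC)]))
```

```text
shift [0.5, -2.5, 2.9] turn [0.005, -0.001, -0.0] t 10.35 J [-16.0, -13.0, 116.0, 0.0, 77.0, -2.0] F [ 4.4 -0.2  5.8]
```

View pics/w5.png

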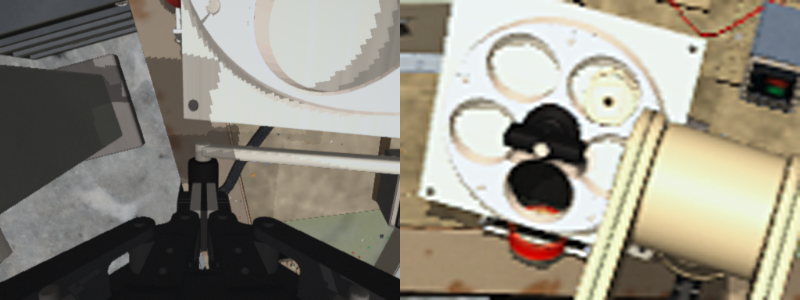

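The right half shows the pocket open and dark at (540,185). The red roll is partly visible at (545,210) and past the front edge at (537,243), so it has dropped or is still sliding. I hold down a little longer and look again.

Call:
{"op": "jog_arm", "data": {
  "rows": [
    [[0,0,1],[0,0,0]],
    [[0,0,2],[0,0,0]],
    [[0,0,2],[0,0,0]],
    [[0,0,2],[0,0,0]],
    [[0,0,2],[0,0,0]],
    [[0,0,2],[0,0,0]],
    [[0,0,2],[0,0,0]],
    [[0,0,2],[0,0,0]],
    [[0,0,2],[0,0,0]],
    [[0,0,2],[0,0,0]]
  ]
}}

```text
time: 11.45
tool_pos: [440.5, -71.3, 127.1]
tcp_rot: [179.7, -0.0, 76.0]
ft_force: [4.7, 0.1, 7.1]
finger_gap: -0.4
grip_force: 3.3
```

Run:
```python
from geo import *
pad(126)
t,d,c,P=grab("top");s,ds,cs,Ps=grab("side")
cv2.imwrite("pics/w6.png",np.hstack([cv2.resize(s[140:245,120:260],(400,300),interpolation=cv2.INTER_CUBIC),cv2.resize(t[170:240,185:278],(400,300),interpolation=cv2.INTER_CUBIC)]))
for nm,(I,D,cc,PP) in dict(top=(t,d,c,P),side=(s,ds,cs,Ps)).items():
    W=cloud(D,cc,PP)-C;hsv=cv2.cvtColor(I,cv2.COLOR_BGR2HSV)
    k=((hsv[...,0]<10)|(hsv[...,0]>174))&(hsv[...,1]>140)&(hsv[...,2]>60)&(abs(W@Y)<110)&(abs(W@X)<200)&(D>0)
    if k.any(): print(nm,k.sum(),[np.percentile(q[k],[2,50,98]).round(0).tolist() for q in(W@X,W@Y,W[...,2]+C[2])])
```

```text
shift [0.5, -2.7, 1.1] turn [0.006, -0.001, -0.0] t 11.45 J [-16.0, -13.0, 116.0, 0.0, 77.0, -2.0] F [4.7 0.1 7.1]
top 169 [[-123.0, -99.0, 198.0], [-94.0, -3.0, 67.0], [-1.0, 50.0, 117.0]]
```

View pics/w6.png

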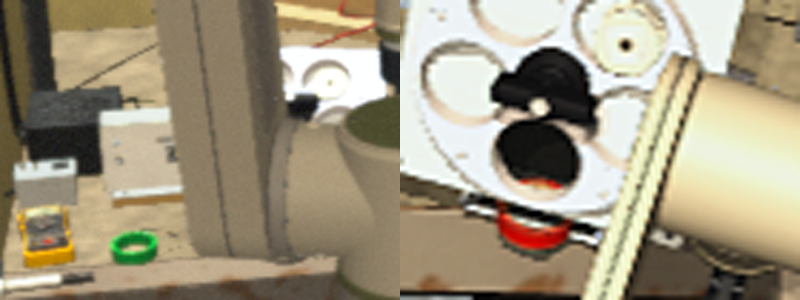

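The roll rests in the tray's front part, red at right (535,228), probably leaning on the lowered trap. Before releasing I print its red points to judge the lean.

Run:
```python
from geo import *
I,D,cc,PP=grab("top");W=cloud(D,cc,PP)-C;hsv=cv2.cvtColor(I,cv2.COLOR_BGR2HSV)
k=((hsv[...,0]<14)|(hsv[...,0]>170))&(hsv[...,1]>120)&(hsv[...,2]>50)&(D>0)
k[:205]=0;k[240:]=0;k[:,:195]=0;k[:,235:]=0
v,u=np.nonzero(k);o=np.c_[u,v,W[k]@X,W[k]@Y,W[k][:,2]+C[2]].round().astype(int)
print(k.sum());print(o[::3].tolist())
q=(D>0);q[:205]=0;q[232:]=0;q[:,:200]=0;q[:,235:]=0
v=215
for v in (208,211,214,217,219,221,223,225,227,229,231): print(v,[(int((W@X)[v,u]),int((W@Y)[v,u]),int(W[v,u,2]+C[2])) for u in (204,210,216,222)])
```

```text
117
[[214, 211, -68, 19, 6], [217, 211, -65, 9, 4], [214, 212, -73, 16, 25], [217, 212, -71, 6, 27], [220, 212, -67, -3, 17], [220, 213, -70, -4, 16], [207, 217, -94, 36, 5], [209, 218, -100, 23, 48], [208, 220, -106, 26, 41], [207, 221, -107, 33, 1], [210, 221, -108, 17, 48], [207, 222, -111, 32, 3], [210, 222, -112, 16, 49], [221, 222, -97, -14, -2], [224, 222, -98, -28, 36], [210, 223, -115, 15, 49], [213, 223, -113, 5, 55], [216, 223, -110, -5, 56], [219, 223, -107, -14, 52], [222, 223, -104, -23, 50], [208, 224, -116, 27, 0], [211, 224, -117, 11, 51], [214, 224, -115, 1, 56], [217, 224, -113, -9, 60], [220, 224, -109, -18, 50], [223, 224, -106, -27, 43], [211, 225, -120, 11, 45], [214, 225, -118, 1, 47], [217, 225, -116, -10, 55], [220, 225, -112, -18, 39], [223, 225, -109, -28, 38], [212, 226, -123, 6, 45], [215, 226, -120, -4, 48], [218, 226, -118, -14, 52], [221, 226, -114, -22, 39], [212, 227, -122, 11, -2], [215, 227, -123, -5, 49], [218, 227, -120, -14, 43], [221, 227, -117, -23, 34]]
208 [(-80, 37, 126), (-61, 35, 3), (-55, 15, 3), (-49, -4, 0)]
211 [(-88, 36, 116), (-81, 20, 94), (-65, 12, 4), (-60, -7, 4)]
214 [(-94, 38, 81), (-92, 15, 115), (-85, 0, 94), (-80, -20, 101)]
217 [(-96, 46, 1), (-93, 23, 28), (-96, -5, 108), (-91, -24, 112)]
219 [(-105, 41, 24), (-97, 24, 1), (-93, 3, 10), (-96, -25, 106)]
221 [(-109, 43, -2), (-108, 17, 47), (-98, 3, 0), (-93, -17, 2)]
223 [(-116, 41, 0), (-115, 15, 49), (-110, -4, 56), (-104, -23, 49)]
225 [(-122, 40, -10), (-121, 13, 49), (-116, -6, 52), (-110, -24, 43)]
227 [(-130, 36, 5), (-124, 17, -1), (-122, -7, 46), (-112, -22, -2)]
229 [(-135, 36, -8), (-131, 15, 2), (-125, -4, 0), (-120, -25, 4)]
231 [(-143, 33, 0), (-137, 13, -1), (-131, -6, 0), (-126, -26, -1)]
```

The roll's rear is low (x≈-70, z≈17–25) and its front is up at z≈50, so it is leaning on the tray's front lip or on the trap. I let the lever come back up slowly.

Call:
{"op": "jog_arm", "data": {
  "rows": [
    [[0,-1,-5],[0,0,0]],
    [[0,-1,-12],[0,0,0]],
    [[0,-1,-20],[0,0,0]],
    [[0,-1,-28],[0,0,0]],
    [[0,-1,-36],[0,0,0]],
    [[0,-1,-44],[0,0,0]],
    [[0,-1,-52],[0,0,0]],
    [[0,-1,-60],[0,0,0]],
    [[0,-1,-67],[0,0,0]],
    [[0,-1,-73],[0,0,0]]
  ]
}}

```text
time: 12.6
tool_pos: [437.2, -70.4, 199.2]
tcp_rot: [180.0, -0.0, 76.0]
ft_force: [1.0, -1.2, 1.4]
finger_gap: 0.1
grip_force: 1.1
```

Call:
{"op": "jog_arm", "data": {
  "rows": [
    [[0,0,-4],[0,0,0]],
    [[0,0,-8],[0,0,0]],
    [[0,0,-15],[0,0,0]],
    [[0,0,-30],[0,0,0]],
    [[0,0,-50],[0,0,0]],
    [[-20,0,-75],[0,0,0]],
    [[-50,0,-100],[0,0,0]],
    [[-90,0,-110],[0,0,0]],
    [[-120,0,-110],[0,0,0]],
    [[-120,0,-110],[0,0,0]]
  ]
}}

```text
time: 13.6
tool_pos: [407.2, -189.8, 309.7]
tcp_rot: [179.9, 0.0, 75.8]
ft_force: [0.4, 0.1, -0.1]
finger_gap: 0.2
grip_force: 0.0
```

Run:
```python
from geo import *
pad(255)
I,D,cc,PP=grab("top");W=cloud(D,cc,PP)-C;hsv=cv2.cvtColor(I,cv2.COLOR_BGR2HSV)
cv2.imwrite("pics/t7.png",cv2.resize(I[140:245,165:305],(800,600),interpolation=cv2.INTER_CUBIC))
k=((hsv[...,0]<14)|(hsv[...,0]>170))&(hsv[...,1]>120)&(hsv[...,2]>50)&(D>0)
k[:205]=0;k[240:]=0;k[:,:195]=0;k[:,235:]=0
v,u=np.nonzero(k);o=np.c_[u,v,W[k]@X,W[k]@Y,W[k][:,2]+C[2]].round().astype(int)
print(k.sum());print(o[::4].tolist())
q=(abs(W@X+82)<25)&(W@Y<-138)&(W@Y>-175)&(D>0)&(W[...,2]+C[2]<220)&(hsv[...,2]<70)
z=(W[...,2]+C[2])[q];print("pad z",np.percentile(z,[50,90,98]) if len(z) else None)
```

```text
shift [123.6, 0.4, 54.6] turn [0.001, 0.001, -0.004] t 13.6 J [-32.0, -17.0, 101.0, -0.0, 97.0, -17.0] F [ 0.4  0.1 -0.1]
101
[[207, 217, -94, 36, 6], [209, 218, -99, 24, 42], [209, 220, -107, 20, 58], [209, 221, -110, 20, 52], [207, 222, -111, 31, 8], [211, 222, -111, 13, 52], [223, 222, -100, -26, 48], [210, 223, -115, 15, 53], [214, 223, -112, 1, 60], [218, 223, -108, -11, 54], [222, 223, -104, -24, 50], [209, 224, -118, 19, 36], [213, 224, -115, 5, 49], [217, 224, -112, -9, 52], [221, 224, -109, -22, 54], [210, 225, -121, 14, 44], [214, 225, -118, 0, 52], [218, 225, -115, -13, 54], [222, 225, -111, -25, 47], [212, 226, -123, 6, 47], [216, 226, -119, -7, 51], [220, 226, -115, -19, 42], [212, 227, -122, 11, -6], [216, 227, -122, -8, 46], [220, 227, -118, -20, 42], [213, 238, -158, -3, -4]]
pad z [201.77484963 205.64695776 207.61990728]
```

View pics/t7.png

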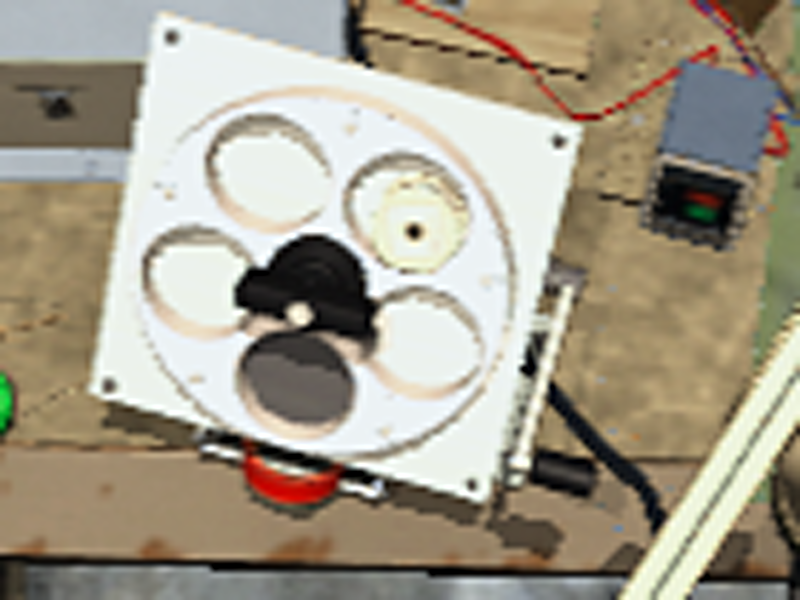

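The top view shows the trap shut (grey pocket floor at (297,385)), the lever pad back up at (565,475), and the spool in its pocket at (415,230). The roll (292,480) is propped on the front lip with its centre about over the lip. That is not properly in the tray, so I'll nudge it back in from the front with shut fingers. First I check the lip position and reach.

```bash
cat >> geo.py <<'E'
def push(x,z,t=30,y=0):
    a=np.radians(t); p=C+x*X+y*Y; p[2]=z; goto(p,M(np.sin(a)*X-np.cos(a)*Z,np.cos(a)*X+np.sin(a)*Z))
E
python3 - <<'E'
from geo import *
from scipy.optimize import least_squares
c=r.camera_params("top");P=np.array(c['pose'])
q=rays([[200,217],[204,218.3],[228,224.3],[231.5,225.4]],c,P,Z,np.array([0,0,26.]))-C
print("lip",(q@X).round(1),(q@Y).round(1))
push(-150,200)
# kinematic fit from logged poses
D=[([-76.513,7.471,85.268,0,87.261],[189.2,-569.4,231.3]),([17,-44,129,-19,65],[477,85,271.7]),([11,-29,130,-19,49],[538.7,70.4,179.5]),([-32,-51,130,7,79],[392.6,-134.2,257.9]),([-16,-14,115,0,79],[438.6,-70.8,144.9]),([-16,-18,107,0,91],[437.9,-69.5,254.8])]
s=r.sense();D.append((s['joint_pos'][:5],s['tool_pos']))
def fk(j,p):
    a1,h,L1,A,B,d6=p;E=lambda ax,d:R.from_euler(ax,d,degrees=True)
    w=E('z',j[4-4]);R2=w*E('y',j[1]);R3=R2*E('y',j[2]);R5=R3*E('z',j[3])*E('y',j[4])
    return w.apply([a1,0,0])+[0,0,h]+R2.apply([0,0,L1])+R3.apply([B,0,A])+R5.apply([0,0,d6]),R5.apply([0,0,1])
f=least_squares(lambda p:np.concatenate([fk(j,p)[0]-t for j,t in D]),[0,400,400,400,0,200]);print("fit",f.x.round(0),abs(f.fun).max().round(1))
lo=[-169,-51,1.5,-76,0];hi=[169,129,143,256,156]
for x,z,t in [(-150,45,30),(-150,45,20),(-108,32,30),(-108,32,35),(-150,200,30)]:
    a=np.radians(t);p=C+x*X;p[2]=z;ax=np.sin(a)*X-np.cos(a)*Z
    g=least_squares(lambda j:np.r_[fk(j,f.x)[0]-p,200*(fk(j,f.x)[1]-ax)],[10,-30,128,-5,60],bounds=(lo,hi));print(x,z,t,g.x.round(0),round(g.cost,1))
E
```

```text
lip [-102.6 -103.2 -100.9 -101.4] [ 56.6  42.3 -42.1 -54.6]
shift [281.7, -63.9, 109.4] turn [-0.523, 0.0, -0.003] t 13.65 J [-31.0, -17.0, 101.0, 0.0, 97.0, -17.0] F [0.7 0.9 0.3]
fit [ 34. 255. 315. 512.  17. 293.] 55.4
-150 45 30 [ 27. -30. 143. -25.  51.] 244.8
-150 45 20 [ 21. -31. 143. -14.  53.] 0.0
-108 32 30 [ 22. -26. 143. -26.  42.] 10.3
-108 32 35 [ 25. -24. 143. -34.  41.] 118.7
-150 200 30 [ 27. -50. 139. -20.  69.] 0.0
```

```bash
cat > kin.py <<'E'
from geo import *
from scipy.optimize import least_squares
D=[([-76.513,7.471,85.268,0,87.261],[189.2,-569.4,231.3]),([17,-44,129,-19,65],[477,85,271.7]),([11,-29,130,-19,49],[538.7,70.4,179.5]),([-16,-14,115,0,79],[438.6,-70.8,144.9]),([-16,-18,107,0,91],[437.9,-69.5,254.8]),([-16,-13,116,0,77],[440.4,-71.3,127.1])]
s=r.sense();D.append((s['joint_pos'][:5],s['tool_pos']))
E=lambda ax,d:R.from_euler(ax,d,degrees=True)
def fk(j,p):
    a1,h,L1,A,B,d6,oy=p
    w=E('z',j[0]);R2=w*E('y',j[1]);R3=R2*E('y',j[2]);R5=R3*E('z',sg*j[3])*E('y',j[4])
    return w.apply([a1,oy,0])+[0,0,h]+R2.apply([0,0,L1])+R3.apply([B,0,A])+R5.apply([0,0,d6]),R5.apply([0,0,1])
for sg in (1,-1):
    f=least_squares(lambda p:np.concatenate([fk(j,p)[0]-t for j,t in D]),[0,400,400,400,0,200,0]);print(sg,"fit",f.x.round(0),abs(f.fun).max().round(1), [np.linalg.norm(fk(j,f.x)[0]-t).round(0) for j,t in D])
    lo=[-169,-51,1.5,-76,0];hi=[169,129,143,256,156]
    for x,z,t in [(-185,10,12),(-185,10,0),(-155,10,12),(-155,10,0),(-108,32,30),(-185,150,12)]:
        a=np.radians(t);p=C+x*X;p[2]=z;ax=np.sin(a)*X-np.cos(a)*Z
        g=least_squares(lambda j:np.r_[fk(j,f.x)[0]-p,200*(fk(j,f.x)[1]-ax)],[10,-30,128,-5,60],bounds=(lo,hi));print(x,z,t,g.x.round(0),round(g.cost,1))
E
python3 kin.py
```

```text
1 fit [  3. 318. 370. 550.  57. 370.  53.] 4.6 [np.float64(2.0), np.float64(3.0), np.float64(6.0), np.float64(2.0), np.float64(2.0), np.float64(2.0), np.float64(2.0)]
-185 10 12 [ 13. -24. 139.  -7.  54.] 0.0
-185 10 0 [  8. -12. 129.   0.  63.] 0.0
-155 10 12 [ 11. -18. 135.  -6.  53.] 0.0
-155 10 0 [  7.  -7. 125.   0.  62.] 0.0
-108 32 30 [ 16. -27. 143. -23.  40.] 0.6
-185 150 12 [ 13. -36. 131.  -6.  74.] 0.0
-1 fit [ 15. 173. 130. 503. -18.  65.  19.] 85.6 [np.float64(70.0), np.float64(100.0), np.float64(94.0), np.float64(53.0), np.float64(52.0), np.float64(52.0), np.float64(43.0)]
-185 10 12 [ 14. -25. 143.   7.  54.] 402.0
-185 10 0 [ 13. -25. 143.   0.  64.] 158.0
-155 10 12 [ 12. -25. 143.   7.  52.] 9.0
-155 10 0 [ 11. -21. 139.   0.  62.] 0.0
-108 32 30 [ 11. -18. 134.  20.  38.] 0.0
-185 150 12 [ 14. -46. 143.   6.  76.] 739.6
```

The kinematic fit is good, and pushing with open fingers at 12° tilt is reachable. The front finger's back then leads the gripper body, so the body stays clear of the wheel.

```bash
python3 -c "
from geo import *
push(-190,160,12)"
```

```text
shift [281.5, -103.9, 149.3] turn [-0.209, -0.0, -0.003] t 13.65 J [-31.0, -17.0, 101.0, 0.0, 97.0, -17.0] F [0.7 0.9 0.3]
```

Call:
{"op": "jog_arm", "data": {
  "rows": [
    [[25,-25,0],[-0.03,0,0]],
    [[60,-50,0],[-0.06,0,0]],
    [[95,-75,10],[-0.1,0,0]],
    [[130,-95,20],[-0.14,0,0]],
    [[165,-104,40],[-0.17,0,0]],
    [[200,-104,65],[-0.2,0,0]],
    [[235,-104,90],[-0.209,0,0]],
    [[265,-104,120],[-0.209,0,0]],
    [[280,-104,142],[-0.209,0,0]],
    [[281.5,-104,149],[-0.209,0,0]]
  ],
  "grip": 85
}}

```text
time: 14.65
tool_pos: [373.1, 113.5, 156.8]
tcp_rot: [168.3, 0.1, 76.2]
ft_force: [-0.4, -0.5, 0.2]
finger_gap: 85.1
grip_force: 0.0
```

```bash
python3 -c "
from geo import *
push(-190,12,12);print(r.sense()['finger_gap'],((r.sense()['tool_pos']-C)@X).round(1))"
```

```text
shift [-2.4, -26.1, 142.4] turn [-0.005, 0.0, 0.004] t 14.65 J [15.0, -37.0, 131.0, -6.0, 76.0, 29.0] F [-0.4 -0.5  0.2]
85.11492333915308 -193.4
```

Call:
{"op": "jog_arm", "data": {
  "rows": [
    [[-1,-3,15],[0,0,0]],
    [[-1,-7,40],[0,0,0]],
    [[-2,-12,65],[0,0,0]],
    [[-2,-17,90],[0,0,0]],
    [[-2,-21,113],[0,0,0]],
    [[-2.4,-24,130],[0,0,0]],
    [[-2.4,-26,139],[-0.005,0,0]],
    [[-2.4,-26,142],[-0.005,0,0]],
    [[-2.4,-26,142],[-0.005,0,0]],
    [[-2.4,-26,142],[-0.005,0,0]]
  ]
}}

```text
time: 15.65
tool_pos: [379.7, 108.4, 16.6]
tcp_rot: [167.6, -0.1, 76.0]
ft_force: [0.7, 0.6, -0.0]
finger_gap: 85.0
grip_force: 0.0
```

```bash
python3 -c "
from geo import *
push(-175,12,12);push(-155,12,12);print(((r.sense()['tool_pos']-C)@X).round(1),r.sense()['tool_pos'])"
```

```text
shift [0.9, 9.6, 6.8] turn [0.006, -0.001, -0.0] t 15.65 J [14.0, -25.0, 139.0, -7.0, 55.0, 31.0] F [ 0.7  0.6 -0. ]
shift [0.9, 29.1, 11.1] turn [0.006, -0.001, -0.0] t 15.65 J [14.0, -25.0, 139.0, -7.0, 55.0, 31.0] F [ 0.7  0.6 -0. ]
-185.8 [379.6611558  108.43350972  16.57230639]
```

Call:
{"op": "jog_arm", "data": {
  "rows": [
    [[0.5,3,2],[0,0,0]],
    [[0.9,6,4],[0,0,0]],
    [[0.9,9,5],[0,0,0]],
    [[0.9,12,6],[0,0,0]],
    [[0.9,15,7],[0,0,0]],
    [[0.9,17,7],[0,0,0]],
    [[0.9,19,8],[0,0,0]],
    [[0.9,21,8],[0,0,0]],
    [[0.9,22,8],[0,0,0]],
    [[0.9,22,8],[0,0,0]]
  ]
}}

```text
time: 16.65
tool_pos: [401.6, 103.5, 12.2]
tcp_rot: [167.7, -0.0, 76.0]
ft_force: [-1.2, 0.1, 0.3]
finger_gap: 85.1
grip_force: 0.1
```

```bash
cat > tr.py <<'E'
from geo import *
I,D,cc,PP=grab("top");W=cloud(D,cc,PP)-C;hsv=cv2.cvtColor(I,cv2.COLOR_BGR2HSV)
k=((hsv[...,0]<14)|(hsv[...,0]>170))&(hsv[...,1]>120)&(hsv[...,2]>50)&(D>0)
k[:205]=0;k[234:]=0;k[:,:195]=0;k[:,235:]=0
v,u=np.nonzero(k);print("red",k.sum(),"rows",v.min() if len(v) else 0,v.max() if len(v) else 0, np.c_[W[k]@X,W[k]@Y,W[k][:,2]+C[2]][::6].round().astype(int).tolist())
E
python3 - <<'E'
import tr
from geo import *
push(-155,12,12);print(((r.sense()['tool_pos']-C)@X).round(1),r.sense()['tool_pos'])
E
```

```text
red 44 rows 217 224 [[-93, 33, 5], [-98, 16, 52], [-99, 5, 58], [-97, -15, 57], [-98, -22, 51], [-102, -19, 50], [-106, -16, 44], [-109, -17, 43]]
shift [0.4, 8.2, 2.0] turn [0.005, -0.001, -0.0] t 16.7 J [12.0, -20.0, 136.0, -7.0, 53.0, 30.0] F [ 0.1 -0.5 -0.5]
-163.4 [401.47559025 103.50775822  12.21027265]
```

It is working: the roll's front edge has gone from -123 to -109. Continue.

Call:
{"op": "jog_arm", "data": {
  "rows": [
    [[0,2,0],[0,0,0]],
    [[0,4,1],[0,0,0]],
    [[0.4,6,1],[0,0,0]],
    [[0.4,8,2],[0,0,0]],
    [[0.4,9,2],[0,0,0]],
    [[0.4,10,2],[0,0,0]],
    [[0.4,11,2],[0,0,0]],
    [[0.4,11,2],[0,0,0]]
  ]
}}

```text
time: 17.5
tool_pos: [412.3, 101.2, 12.5]
tcp_rot: [167.7, -0.0, 76.0]
ft_force: [-1.4, -0.1, 1.0]
finger_gap: 85.0
grip_force: 0.9
```

Run:
```python
import tr
from geo import *
push(-150,12,12);print(((r.sense()['tool_pos']-C)@X).round(1),r.sense()['tool_pos'])
```

```text
red 8 rows 220 221 [[-103, -13, 97], [-100, -11, 43]]
shift [0.0, 2.2, 1.0] turn [0.005, -0.001, -0.0] t 17.55 J [11.0, -18.0, 134.0, -7.0, 53.0, 29.0] F [-1.4 -0.   0.8]
-152.4 [412.28487281 101.18591128  12.52386715]
```

Call:
{"op": "jog_arm", "data": {
  "rows": [
    [[0,1,0],[0,0,0]],
    [[0,2,1],[0,0,0]],
    [[0,3,1],[0,0,0]],
    [[0,4,1],[0,0,0]],
    [[0,5,1],[0,0,0]],
    [[0,5,1],[0,0,0]]
  ]
}}

```text
time: 18.15
tool_pos: [412.2, 101.1, 12.4]
tcp_rot: [168.3, 0.1, 76.0]
ft_force: [-73.9, 7.8, 63.6]
finger_gap: 84.8
grip_force: 36.2
```

Call:
{"op": "jog_arm", "data": {
  "rows": [
    [[0,-3,0],[0,0,0]],
    [[0,-10,-2],[0,0,0]],
    [[0,-20,-4],[0,0,0]],
    [[0,-32,-6],[0,0,0]],
    [[0,-40,-20],[0,0,0]],
    [[0,-40,-45],[0,0,0]],
    [[0,-40,-75],[0,0,0]],
    [[0,-40,-105],[0,0,0]],
    [[0,-40,-135],[0,0,0]],
    [[0,-40,-160],[0,0,0]]
  ]
}}

```text
time: 19.15
tool_pos: [346.5, 117.7, 162.4]
tcp_rot: [167.6, -0.1, 76.0]
ft_force: [0.1, 0.3, 0.4]
finger_gap: 85.0
grip_force: 0.0
```

Run:
```python
import tr
from geo import *
I,D,cc,PP=tr.I,tr.D,tr.cc,tr.PP
cv2.imwrite("pics/t8.png",cv2.resize(I[140:245,165:305],(800,600),interpolation=cv2.INTER_CUBIC))
# lookback: wrist camera toward the tray mouth
p=C-330*X; p[2]=230
push(-215,175,12)
```

```text
red 57 rows 217 224 [[-95, 26, 31], [-100, 21, 30], [-102, 9, 40], [-106, 16, 29], [-102, -5, 42], [-96, -24, 38], [-105, -2, 37], [-100, -21, 35], [-107, -6, 33], [-108, -3, 0]]
shift [-1.0, 5.7, -7.2] turn [0.011, -0.004, -0.001] t 19.2 J [17.0, -44.0, 134.0, -6.0, 79.0, 32.0] F [1.8 0.1 3.4]
```

I've used all ten picture views, so I'm working from numbers now. The last push met something stiff. The wrist camera now faces the tray mouth, so I'll read height profiles of the roll and lip and check the wheel.

```bash
cat > prof.py <<'E'
from geo import *
im,d,c,P=grab("wrist");W=cloud(d,c,P)-C;x=W@X;y=W@Y;z=W[...,2]+C[2];hsv=cv2.cvtColor(im,cv2.COLOR_BGR2HSV)
ok=(d>0)&(z<95)&(z>-10)
for y0 in (-46,-20,0,20,46):
    out=[]
    for xb in range(-130,-60,4):
        k=ok&(abs(y-y0)<4)&(x>=xb)&(x<xb+4)
        if k.sum()>2: out.append((xb+2,int(np.percentile(z[k],20)),int(np.percentile(z[k],90)),int(np.median(hsv[...,1][k]))))
    print(y0,out)
red=((hsv[...,0]<14)|(hsv[...,0]>170))&(hsv[...,1]>130)&ok&(abs(y)<60)&(x<-40)
print("red",red.sum(),[np.percentile(q[red],[1,25,50,75,99]).round(0).tolist() for q in(x,y,z)] if red.any() else "")
E
python3 - <<'E'
import prof
from geo import *
I,D,cc,PP=grab("top");W=cloud(D,cc,PP)-C;h=W@N;a=W@U;b=W@Y
k=(h>55)&(h<75)&(np.hypot(a,b)<45)&(D>0);p=np.c_[a[k],b[k]];print("bar",k.sum(),np.linalg.svd(p-p.mean(0),full_matrices=False)[2][0])
E
```

```text
-46 [(-128, 0, 1, 50), (-124, 0, 1, 52), (-120, 0, 1, 50), (-116, 0, 1, 50), (-112, 0, 1, 51), (-108, 1, 27, 25), (-104, 13, 29, 13), (-96, 83, 86, 5), (-92, 85, 88, 21), (-88, 6, 91, 23), (-84, 6, 93, 23), (-80, 6, 93, 23), (-76, 5, 7, 19), (-72, 5, 6, 18), (-68, 5, 7, 19), (-64, 6, 7, 26), (-60, 6, 7, 19)]
-20 [(-128, 0, 1, 51), (-124, 0, 1, 51), (-120, 0, 1, 50), (-116, 0, 1, 51), (-112, 0, 1, 50), (-108, 2, 27, 25), (-104, 27, 35, 97), (-100, 33, 44, 188), (-96, 42, 86, 23), (-92, 41, 88, 23), (-88, 88, 91, 23), (-84, 34, 38, 96), (-80, 30, 94, 93), (-76, 6, 29, 91), (-72, 6, 29, 90), (-68, 6, 27, 88), (-64, 17, 29, 90), (-60, 25, 28, 87)]
0 [(-128, 0, 1, 50), (-124, 0, 1, 50), (-120, 0, 1, 51), (-116, 0, 1, 51), (-112, 0, 33, 156), (-108, 3, 41, 55), (-104, 43, 46, 166), (-100, 44, 84, 95), (-96, 83, 85, 23), (-92, 86, 88, 23), (-88, 88, 90, 23), (-84, 93, 94, 5), (-80, 93, 94, 18), (-76, 6, 7, 39), (-72, 6, 7, 19), (-68, 5, 7, 18), (-64, 6, 7, 19), (-60, 6, 13, 88)]
20 [(-128, 0, 1, 49), (-124, 0, 1, 50), (-120, 0, 1, 49), (-116, 0, 1, 50), (-112, 0, 2, 51), (-108, 2, 28, 25), (-104, 29, 39, 188), (-100, 33, 44, 187), (-96, 42, 85, 23), (-92, 76, 88, 23), (-88, 88, 91, 23), (-68, 13, 25, 88), (-64, 15, 27, 89), (-60, 22, 27, 78)]
46 [(-128, 0, 1, 49), (-124, 0, 1, 49), (-120, 0, 2, 49), (-116, 0, 1, 49), (-112, 0, 2, 49), (-108, 2, 27, 25), (-104, 27, 29, 12), (-100, 83, 84, 5), (-96, 83, 86, 7), (-92, 84, 88, 21), (-88, 7, 91, 22), (-84, 7, 94, 23), (-80, 6, 94, 23), (-76, 5, 7, 24), (-72, 6, 7, 19), (-68, 6, 7, 26), (-64, 5, 7, 22), (-60, 6, 7, 19)]
red 1227 [[-111.0, -106.0, -102.0, -94.0, -64.0], [-28.0, -8.0, 8.0, 22.0, 31.0], [21.0, 32.0, 37.0, 42.0, 46.0]]
bar 146 [-0.01353929 -0.99990834]
```

The profiles show the lip at x≈-103 to -107, with its top at z≈28. The roll's front edge is propped on it with 4–8 mm overhanging, at about 22° tilt. The wheel is unmoved and the trap is shut. The likely stop was the finger knuckles on the deck edge. I'll nudge again with shut fingers turned 90°, so the knuckles spread along y, at a larger tilt, and check reach first.

```bash
cat >> geo.py <<'E'
def push2(x,z,t=25,y=0):
    a=np.radians(t); p=C+x*X+y*Y; p[2]=z; goto(p,M(np.sin(a)*X-np.cos(a)*Z,Y))
E
sed -i 's/^for sg in (1,-1)/for sg in (1,)/; s/in \[(-185,10,12).*\]:/in [(-175,150,25),(-135,39,25),(-112,39,25),(-112,39,28)]:/' kin.py; python3 kin.py
python3 -c "
from geo import *
print(np.array(r.camera_params('wrist')['tool_from_camera']).round(2).tolist())
push2(-175,165)"
```

```text
1 fit [  3. 316. 371. 550.  54. 371.  53.] 4.6 [np.float64(2.0), np.float64(3.0), np.float64(6.0), np.float64(2.0), np.float64(3.0), np.float64(2.0), np.float64(1.0)]
-175 150 25 [ 20. -48. 141. -15.  67.] 0.0
-135 39 25 [ 16. -30. 143. -17.  47.] 0.0
-112 39 25 [ 14. -26. 140. -16.  45.] 0.0
-112 39 28 [ 16. -28. 142. -20.  42.] 0.0
[[0.0, -0.96, -0.26, 66.8], [1.0, 0.0, -0.0, 0.6], [0.0, -0.26, 0.96, -143.19], [0.0, 0.0, 0.0, 1.0]]
shift [-0.7, 43.7, 7.3] turn [-0.169, -0.173, -1.565] t 19.3 J [17.0, -44.0, 134.0, -6.0, 79.0, 32.0] F [-0.1 -0.4 -0.4]
```

Call:
{"op": "jog_arm", "data": {
  "rows": [
    [[0,4,0],[-0.01,-0.01,-0.1]],
    [[0,8,1],[-0.025,-0.026,-0.24]],
    [[0,12,2],[-0.04,-0.042,-0.38]],
    [[0,16,3],[-0.056,-0.058,-0.52]],
    [[0,20,4],[-0.071,-0.073,-0.66]],
    [[0,24,5],[-0.086,-0.088,-0.8]],
    [[0,28,6],[-0.101,-0.104,-0.94]],
    [[0,32,6],[-0.116,-0.12,-1.08]],
    [[0,36,7],[-0.131,-0.134,-1.21]],
    [[0,40,7],[-0.142,-0.145,-1.31]]
  ],
  "grip": 0
}}

```text
time: 20.3
tool_pos: [385.1, 107.4, 160.1]
tcp_rot: [175.5, 22.5, 150.6]
ft_force: [0.5, 0.3, 0.5]
finger_gap: 0.2
grip_force: 0.0
```

```bash
python3 -c "
from geo import *
push2(-145,150)"
```

```text
shift [-27.4, 8.1, 23.0] turn [-0.031, -0.033, -0.248] t 20.3 J [21.0, -46.0, 138.0, -15.0, 70.0, -38.0] F [0.5 0.3 0.5]
```

Call:
{"op": "jog_arm", "data": {
  "rows": [
    [[-5,2,4],[-0.006,-0.006,-0.05]],
    [[-12,4,10],[-0.016,-0.017,-0.13]],
    [[-20,6,16],[-0.025,-0.027,-0.2]],
    [[-26,8,21],[-0.03,-0.032,-0.24]],
    [[-27.4,8.1,23],[-0.031,-0.033,-0.248]],
    [[-27.4,8.1,23],[-0.031,-0.033,-0.248]],
    [[-27.4,8.1,23],[-0.031,-0.033,-0.248]]
  ]
}}

```text
time: 21.0
tool_pos: [419.6, 99.4, 151.4]
tcp_rot: [179.8, 25.0, 165.6]
ft_force: [0.1, -1.2, -0.2]
finger_gap: -0.0
grip_force: 0.0
```

```bash
python3 -c "
from geo import *
push2(-136,41)"
```

```text
shift [38.7, -0.4, 103.8] turn [0.0, 0.0, -0.007] t 21.0 J [17.0, -42.0, 137.0, -14.0, 64.0, -55.0] F [ 0.1 -1.2 -0.2]
```

Call:
{"op": "jog_arm", "data": {
  "rows": [
    [[4,0,10],[0,0,0]],
    [[11,0,28],[0,0,0]],
    [[18,0,47],[0,0,0]],
    [[25,0,66],[0,0,-0.007]],
    [[31,0,82],[0,0,-0.007]],
    [[35,0,94],[0,0,-0.007]],
    [[38,0,101],[0,0,-0.007]],
    [[38.7,-0.4,103.8],[0,0,-0.007]],
    [[38.7,-0.4,103.8],[0,0,-0.007]],
    [[38.7,-0.4,103.8],[0,0,-0.007]]
  ]
}}

```text
time: 22.0
tool_pos: [429.2, 97.5, 42.4]
tcp_rot: [179.9, 25.1, 166.0]
ft_force: [-0.3, -0.4, -0.0]
finger_gap: 0.1
grip_force: 0.0
```

```bash
python3 -c "
from geo import *
push2(-136,38);push2(-116,38);push2(-112,38);print((r.sense()['tool_pos']-C)@X,r.sense()['tool_pos'])"
```

```text
shift [2.7, -0.5, 3.6] turn [0.002, 0.002, 0.001] t 22.0 J [16.0, -30.0, 142.0, -17.0, 47.0, -51.0] F [-0.3 -0.4 -0. ]
shift [-15.4, -0.5, 12.1] turn [0.002, 0.002, 0.001] t 22.0 J [16.0, -30.0, 142.0, -17.0, 47.0, -51.0] F [-0.3 -0.4 -0. ]
shift [-19.1, -0.5, 13.8] turn [0.002, 0.002, 0.001] t 22.0 J [16.0, -30.0, 142.0, -17.0, 47.0, -51.0] F [-0.3 -0.4 -0. ]
-135.11057401654085 [429.16953934  97.48447239  42.38149734]
```

Call:
{"op": "jog_arm", "data": {
  "rows": [
    [[-1,0,4],[0,0,0]],
    [[-3,0,6],[0,0,0]],
    [[-5,-0.5,8],[0,0,0]],
    [[-7,-0.5,10],[0,0,0]],
    [[-9,-0.5,11],[0,0,0]],
    [[-11,-0.5,12],[0,0,0]],
    [[-13,-0.5,13],[0,0,0]],
    [[-15,-0.5,13.5],[0,0,0]],
    [[-15,-0.5,13.5],[0,0,0]]
  ]
}}

```text
time: 22.9
tool_pos: [447.7, 92.1, 36.0]
tcp_rot: [180.0, 25.1, 166.1]
ft_force: [-0.6, -1.0, -0.3]
finger_gap: 0.2
grip_force: 0.0
```

```bash
python3 -c "
import tr
from geo import *
push2(-112,37);push2(-109,37);print((r.sense()['tool_pos']-C)@X,r.sense()['tool_pos'])"
```

```text
red 48 rows 217 224 [[-95, 27, 29], [-100, 21, 30], [-102, 10, 40], [-105, 17, 23], [-102, -5, 49], [-96, -24, 36], [-104, -9, 43], [-109, -8, 52]]
shift [-4.1, 0.2, 0.8] turn [0.001, 0.002, 0.001] t 22.95 J [14.0, -25.0, 140.0, -17.0, 44.0, -52.0] F [0.4 0.8 0.4]
shift [-6.8, 0.2, 2.0] turn [0.001, 0.002, 0.001] t 22.95 J [14.0, -25.0, 140.0, -17.0, 44.0, -52.0] F [0.4 0.8 0.4]
-116.04245031937153 [447.49558107  92.16687301  35.93629553]
```

Call:
{"op": "jog_arm", "data": {
  "rows": [
    [[-1,0,0.5],[0,0,0]],
    [[-2,0,1],[0,0,0]],
    [[-3,0,1.4],[0,0,0]],
    [[-4,0,1.8],[0,0,0]],
    [[-5,0,2.3],[0,0,0]],
    [[-5,0,2.3],[0,0,0]]
  ]
}}

```text
time: 23.55
tool_pos: [452.8, 90.8, 35.9]
tcp_rot: [180.0, 25.1, 166.1]
ft_force: [0.3, -0.0, -0.4]
finger_gap: -0.2
grip_force: 0.1
```

```bash
python3 -c "
import tr
from geo import *
print((r.sense()['tool_pos']-C)@X,r.sense()['ft_force'])"
```

```text
red 33 rows 217 222 [[-94, 23, 29], [-99, 14, 36], [-102, 13, 34], [-98, -7, 45], [-100, -11, 44], [-103, -12, 37]]
-110.64635560005902 [-0.43500096  0.42721635  0.95516208]
```

Call:
{"op": "jog_arm", "data": {
  "rows": [
    [[-0.8,0,0.4],[0,0,0]],
    [[-1.6,0,0.7],[0,0,0]],
    [[-2.4,0,1.1],[0,0,0]],
    [[-3.2,0,1.4],[0,0,0]],
    [[-3.2,0,1.4],[0,0,0]]
  ]
}}

```text
time: 24.1
tool_pos: [456.2, 90.0, 36.0]
tcp_rot: [180.0, 25.1, 166.1]
ft_force: [-0.4, -0.1, 0.8]
finger_gap: 0.2
grip_force: 0.1
```

```bash
python3 -c "
import tr
from geo import *
print((r.sense()['tool_pos']-C)@X,r.sense()['ft_force'])"
```

```text
red 22 rows 217 221 [[-91, 27, 4], [-98, 11, 37], [-97, -7, 41], [-99, -10, 30]]
-107.12714596576234 [-0.4430165  -0.33930529  0.84827199]
```

Call:
{"op": "jog_arm", "data": {
  "rows": [
    [[-0.8,0,0.4],[0,0,0]],
    [[-1.6,0,0.7],[0,0,0]],
    [[-2.4,0,1.1],[0,0,0]],
    [[-2.4,0,1.1],[0,0,0]]
  ]
}}

```text
time: 24.55
tool_pos: [458.8, 89.4, 36.0]
tcp_rot: [180.0, 25.1, 166.1]
ft_force: [-0.1, -0.5, 0.1]
finger_gap: -0.1
grip_force: 0.1
```

Call:
{"op": "jog_arm", "data": {
  "rows": [
    [[3,0,-1.4],[0,0,0]],
    [[8,0,-3.7],[0,0,0]],
    [[18,0,-8],[0,0,0]],
    [[28,0,-14],[0,0,0]],
    [[36,0,-25],[0,0,0]],
    [[36,0,-45],[0,0,0]],
    [[36,0,-70],[0,0,0]],
    [[36,0,-95],[0,0,0]],
    [[36,0,-120],[0,0,0]],
    [[36,0,-120],[0,0,0]]
  ]
}}

```text
time: 25.55
tool_pos: [380.1, 111.6, 134.1]
tcp_rot: [179.8, 25.3, 166.0]
ft_force: [1.4, 0.1, 0.2]
finger_gap: -0.2
grip_force: 0.0
```

```bash
python3 -c "
import tr,prof
from geo import *
s=r.sense();print(s['tool_pos'],s['joint_pos'].round())"
```

```text
red 22 rows 217 222 [[-91, 27, 3], [-100, 12, 17], [-102, 4, 26], [-96, -16, 23]]
-46 [(-128, 0, 1, 41), (-124, 0, 1, 41), (-120, 0, 1, 41), (-116, 0, 1, 41), (-112, 0, 1, 41), (-108, 2, 27, 20), (-104, 6, 28, 19), (-100, 83, 84, 3), (-96, 81, 85, 3), (-92, 85, 88, 16), (-80, 6, 7, 15), (-76, 6, 7, 16), (-72, 6, 7, 16), (-68, 6, 7, 16), (-64, 6, 7, 16), (-60, 6, 7, 16)]
-20 [(-128, 0, 1, 40), (-124, 0, 1, 40), (-120, 0, 1, 41), (-116, 0, 1, 40), (-112, 0, 1, 40), (-108, 3, 27, 19), (-104, 9, 28, 19), (-96, 22, 24, 134), (-92, 21, 25, 135), (-88, 24, 24, 110), (-84, 23, 24, 85), (-80, 23, 24, 80), (-76, 24, 24, 77), (-72, 6, 24, 74), (-68, 6, 22, 80), (-64, 6, 20, 77), (-60, 6, 16, 78)]
0 [(-128, 0, 1, 38), (-124, 0, 1, 39), (-120, 0, 1, 39), (-116, 0, 1, 41), (-112, 0, 1, 42), (-108, 3, 26, 19), (-104, 9, 28, 20), (-100, 24, 24, 73), (-96, 24, 24, 76), (-80, 6, 7, 68), (-76, 6, 7, 20), (-72, 6, 7, 16), (-68, 6, 7, 15), (-64, 6, 7, 15), (-60, 5, 6, 19)]
20 [(-128, 0, 1, 39), (-124, 0, 1, 39), (-120, 0, 1, 39), (-116, 0, 2, 39), (-112, 0, 1, 41), (-108, 4, 27, 19), (-104, 6, 29, 19), (-100, 24, 25, 114), (-96, 22, 24, 137), (-92, 23, 24, 132), (-88, 24, 24, 81), (-84, 24, 25, 79), (-72, 6, 7, 38), (-68, 6, 7, 20), (-64, 6, 7, 17), (-60, 6, 17, 77)]
46 [(-128, 0, 1, 38), (-124, 0, 1, 38), (-120, 0, 1, 38), (-116, 0, 1, 38), (-112, 0, 1, 39), (-108, 4, 27, 20), (-104, 7, 29, 19), (-100, 83, 83, 2), (-96, 81, 85, 9), (-92, 86, 88, 16), (-80, 6, 7, 15), (-76, 6, 7, 20), (-72, 6, 7, 20), (-68, 6, 7, 20), (-64, 6, 7, 16), (-60, 6, 7, 16)]
red 270 [[-98.0, -93.0, -88.0, -81.0, -64.0], [-29.0, -25.0, -14.0, 26.0, 31.0], [8.0, 22.0, 24.0, 25.0, 25.0]]
[379.49168234 110.88467919 130.79840409] [ 22. -49. 143. -16.  66. -50.]
```

The roll now lies flat on the tray floor, with its top at z≈24 all over and inside the lip. Final check, then hand in.

Run:
```python
from geo import *
I,D,cc,PP=grab("top");W=cloud(D,cc,PP)-C;h=W@N;a=W@U;b=W@Y;v=cv2.cvtColor(I,cv2.COLOR_BGR2HSV)[...,2]
k=(h>55)&(h<75)&(np.hypot(a,b)<45)&(D>0);p=np.c_[a[k],b[k]];print("bar",np.linalg.svd(p-p.mean(0),full_matrices=False)[2][0])
q=(abs(W@X+82)<15)&(b<-140)&(b>-172)&(v<70)&(W[...,2]<60)&(W[...,2]>0);print("pad z",np.median(W[...,2][q])+C[2])
k=(np.hypot(a+66,b)<22)&(D>0);print("trap h",np.median(h[k]));k=(np.hypot(a-53.4,b+38.8)<25)&(D>0);print("spool pocket top",np.percentile(h[k],90))
s=r.sense();print(s['time'],s['joint_pos'].round(2),abs(s['qd']).max(),s['ft_force'])
print(r.hand_in())
```

```text
bar [-0.00370237 -0.99999315]
pad z 202.506810320878
trap h 457.8020474599001
spool pocket top 28.175195956100918
25.7 [ 21.99 -49.32 143.13 -15.74  66.33 -50.26] 1.5898324911398303 [-0.2327343  -0.17951314  0.47711595]
the job is handed in; nothing more can be done
None
```

Job handed in: by measurement the tape lies flat in the catch tray, the lever is back up and the trap shut, the spool is in its pocket and the wheel is about 0.2° off square. Three risks for judging: the roll first lodged on the tray lip and I nudged it in with the fingers, one nudge spiked to about 98 N at the wrist, most likely finger linkage on the deck edge, and joint 3 read 143.13° at hand-in against its 143.12° limit.

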